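Fold the raised fuselage rest

ROBOT

A 6-joint arm with a two-finger parallel gripper is mounted at the origin on the work surface. World frame = base frame: x ahead of the robot, y to its left, z up, the work surface at z = 0. Lengths are in m, angles in rad, forces in N, time in s.
With the tool pointing down it reaches from about 0.35 to 1 m from the base axis. Payload 7.1 kg.
Tool frame: the origin (TCP) lies midway between the tips of the shut fingers; the grasp point (between the pads) lies arm.grasp_offset behind it (arm.grasp_offset is the distance from the TCP to the grasp point, in m); z points along the fingers, y is the line along which they close (so a half turn about z gives the same grasp; the last joint's range is limited). The gripper opens to 85 mm and grips with 20 to 120 N. Pads are 22 mm wide; open, the fingers measure 114 mm over their backs; the gripper's body (76 mm by 85 mm) begins 54 mm behind the grasp point. The pads swing forward as they close: fully open they stand 13 mm farther back than shut.
Start: joints at [1.161, 0.423, 1.63, -0, 1.089, -0.019], TCP at [0.238, 0.578, 0.205] pointing down, gripper open.
Joint ranges: [-3, 3], [-0.9, 2.11], [0.09, 2.58], [-1.31, 4.45], [0.11, 2.69], [-2.54, 2.54]. Speed limits (rad/s): [2.39, 2.39, 3.01, 3.14, 3.14, 3.14].

INTERFACE

Orientations are given as a unit quaternion [w, x, y, z].
In Python, from plant import status, imaging, order, arm gives the robot as it stands.
- The arm moves only by the tool drive_tool, never from a script. Its arguments are lists of equal length, an entry for each row: "slide": the shift along the world's x, y, z in m, a list of three; "twist": the turn, a rotation vector about the world's x, y, z in degrees, a list of three; "jaw": the finger opening in m, from 0 to 0.0854. A call has exactly 10 rows; each row is the pose to reach, as a shift and turn from the pose commanded when the call began; what a row does not reach only later rows make up. A row lasts 1/8 s, in which the tool goes at most 62.5 mm and 10.7 degrees, less where a joint would pass 70% of its speed; a pose out of reach is approached as far as the arm can. A call with a gripper value outside its range is refused whole. The fingers move at their own pace and stop on an object; the grip force is fixed at half the most. Time passes only in rows, so rows that repeat a pose let the fingers close, or fill a call up. It gives the time, the measured TCP pose, the force and the opening at its end, in the units of the state.
- status.observe(): the state, without advancing time (a new reading comes with each control period).
- imaging.snapshot(name): name is "side" or "top"; returns a dict with "frame" (384x512x3 uint8, red, green, blue), "z_map" (384x512 float32, m along the optical axis (not along the pixel's ray), 0 where there is no reading), "camera_matrix" (3x3 intrinsics, pixels), "k1" (the pictures are not rectified: a ray, as slopes to the right and down, at radius r is drawn at 1 + k1 r^2 times it, then the intrinsics apply), "R" (3x3) and "t" (3): a world point X has camera coordinates R X + t. Camera axes: x right, y down, z forward; pixel columns grow to the right and rows downward; lengths in m; the calibration is good to about 2 mm. A picture is of the moment at which its call begins.
- order.job_done(): hands the job in, once; it reports no verdict.
The state is a dict: "t": time; "qpos": joint angles; "qd": joint speeds; "tau": joint torques, N m; "ee_pos": TCP position; "tcp_rot": TCP orientation; "ft_force": force on the tool from outside, world axes, zero at the start; "ft_torque": the same for the moment, N m; "finger_gap": finger opening in m.
Only numpy, scipy, OpenCV 4.12 (cv2) and the standard library are available. Lean on these libraries where they do the work, as an engineer would, in place of code of your own. Each camera call takes 0.05 s, during which the arm holds its last target. There are 200 camera calls.

TASK

The survey aircraft is off its two bench rests and one rest's saddle arm is still up. With fingertips only, press that rest's pawl tab all the way down so that the pawl is free, then push the arm down past its teeth until it lies level on its stop, and take the hand away. Do not force the arm while the pawl still holds it, do not lift it, and leave the already folded rest and everything else on the bench as they are.

Things in the scene. Friction and masses are not known exactly. Their poses are not given: they have to be found in the camera images.
- rest: The rest to fold: of two identical low steel rests the one whose arm stands raised. Fixed base plate 290 x 90 x 10 (x -130 to 160). Origin on the table under the hinge; x along the rest from hinge to saddle end, y across, z up. Two grey cheeks (outer faces y +-28, up to z 100) carry the hinge. Grey stop post at x 126 to 144, top z 79. Sizes in mm.
- rest_hinge (a point): Point on that rest's arm hinge axis (which runs along the rest's y), 85 above the table. A toothed steel wheel of radius 50, 24 wide, turns with the arm about it. Beside the wheel stands the steel pawl, 22 wide, upright at x -61 to -53, up to z 91 when engaged, its nose hooked over the teeth; its press tab reaches away to -x. Sizes in mm.
- rest_arm (a joint): That arm's angle above level, rad: 0 = level on its stop post, 0.64 to 0.70 at the start. With the pawl engaged a tooth catches it at about 0.61 (further teeth at 0.41, 0.20). With the pawl free 4 to 10 N straight down on the pad pushes it down; stiff hinge: it stays where it is left, neither falls nor springs back. It turns no higher than 0.80.
- rest_pad (a point): Centre of the top of the flat black push pad on the raised arm, 44 long, 38 wide; 105 out along the arm from the hinge, 12 above the bar's middle plane; 97 above the table when fully down. The aluminium bar is 26 wide, 12 thick, its middle plane through the hinge; it ends in a 74 wide saddle 150 to 182 from the hinge, rubber lips 29 above the bar's middle. Sizes in mm.
- rest_pawl (a joint): Angle of the raised rest's pawl, rad. 0 = engaged in the teeth (start), 0.30 = pressed fully free, at its stop. It grows as the tab is pressed down. The nose is clear of the teeth from about 0.15. Stiff pivot: about 4 to 6 N on the tab moves it, and it stays where it is left.
- rest_tab (a point): Centre of the top of that pawl's flat steel press tab, 36 x 36, 6 thick, at x -106, 60 above the table when engaged. Pressing turns the pawl about a pivot at x -42, z 35; fully pressed the tab's centre is 40 above the table, 4 farther out, tilted by 0.30 rad. Sizes in mm.
- folded: The other rest, the same in every part and size, but already folded, its arm level; leave it alone. Origin on the table under its hinge, axes as for the first rest. Sizes in mm.
- folded_arm (a joint): Arm angle of the folded rest, rad; 0 and to stay there.
- folded_pawl (a joint): Pawl angle of the folded rest, rad; 0 (engaged) and to stay there.
- screwdriver: Bystander: screwdriver, 170 long, lying. Origin under its middle. Sizes in mm.
- bit_case: Bystander: flat red bit case 110 x 70 x 22. Origin under its middle. Sizes in mm.
- battery: Bystander: black battery pack with a yellow band, 75 x 115 x 35. Origin under its middle. Sizes in mm.
- propeller: Bystander: black two-blade propeller, 244 across, 14 high, lying. Origin under its hub. Sizes in mm.
- bottle: Bystander: standing blue drinking bottle, 72 across, 210 high. Origin under its middle. Sizes in mm.
- charger: Bystander: grey charger box 90 x 120 x 55. Origin under its middle. Sizes in mm.
- tape: Bystander: white roll of tape lying flat, 96 across, 24 high. Origin under its middle. Sizes in mm.

How it is judged:
By the outcome, as a careful person would: the job done as asked, in the order asked, and still so for the second after the job is handed in, with the robot touching nothing.
It also fails if it takes over 40 s, if anything falls off the work surface, if the arm or the gripper's body presses on something with over 40 N, if the wrist force passes 120 N, or if a joint passes its speed limit or range.

## Working session

There is one attempt and no reset: what is moved stays moved. The work goes in short steps, Python scripts to look and compute and a tool call to move; the robot and the scene stay as the last step left them, time stands still between calls to the robot, and variables do not carry over. Pictures are saved under pics/ and viewed, on a budget of 10 in all, crops included, one or two more only if the job needs it, and the job is handed in when it is done.

Besides the shell and the picture viewer there is one more tool, called after "Emit:" by a JSON object that holds its "name" and its "arguments", one argument or row to a line. drive_tool: Moves the arm, as the interface text tells. Its arguments: {"type":"object","properties":{"slide":{"type":"array"},"twist":{"type":"array"},"jaw":{"type":"array"}},"required":["slide","twist","jaw"]}

```bash
mkdir -p pics; cat > h.py <<'E'
import numpy as np, cv2
from plant import status, imaging, order, arm
def snap(n, f=None):
    s=imaging.snapshot(n)
    if f: cv2.imwrite('pics/'+f, s['frame'][:,:,::-1])
    return s
def pts(s):
    "world point per pixel from z_map"
    K=s['camera_matrix'];h,w=s['z_map'].shape
    u,v=np.meshgrid(np.arange(w),np.arange(h))
    d=np.array([s['k1'],0,0,0,0.]) 
    p=cv2.undistortPoints(np.stack([u,v],-1).reshape(-1,1,2).astype(float),K,d).reshape(h,w,2)
    z=s['z_map'][...,None]
    c=np.concatenate([p*z,z],-1)
    return (c-s['t'])@s['R']
E
python3 - <<'E'
from h import *
print(status.observe()); print(arm.grasp_offset)
for n in('top','side'):
    s=snap(n,n+'1.png'); np.savez(n+'1.npz',P=pts(s),f=s['frame'],z=s['z_map']); print(n,-s['R'].T@s['t'],s['k1'],s['camera_matrix'][0,0])
E
```

```text
{'t': 0.0, 'qpos': array([ 1.16097424e+00,  4.23879431e-01,  1.63072937e+00,  1.88926124e-06,
        1.08858926e+00, -1.90077797e-02]), 'qd': array([ 5.80995231e-05,  4.57664621e-04, -3.92605661e-04, -6.55123288e-04,
       -9.35067060e-04,  2.30395339e-04]), 'tau': array([-1.76658759e-03, -5.57372260e+01, -2.81743920e+01, -3.09613970e-04,
        7.37014023e-03,  7.91617686e-05]), 'ee_pos': array([0.23782497, 0.57732177, 0.20450616]), 'tcp_rot': array([-1.71612839e-04,  1.94166324e-01,  9.80968294e-01, -7.84142382e-04]), 'ft_force': array([ 0.85913296,  0.43697965, -0.43557381]), 'ft_torque': array([-0.04700875, -0.04119759, -0.0111178 ]), 'finger_gap': 0.08570315334272105}
0.0187
top [ 0.30249927 -0.00493263  1.36399469] -0.04657154425039424 389.20964473215037
side [ 0.30589721 -0.9242167   0.99344817] -0.04243734396132629 452.4813102522553
```

View pics/top1.png

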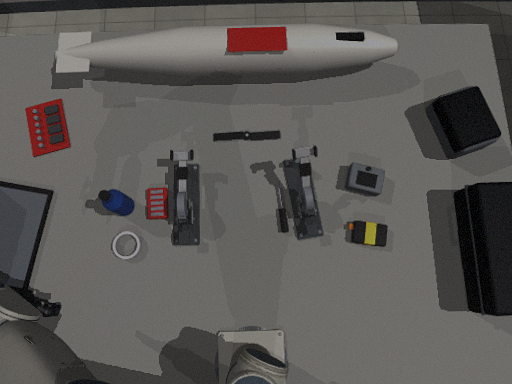

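View pics/side1.png

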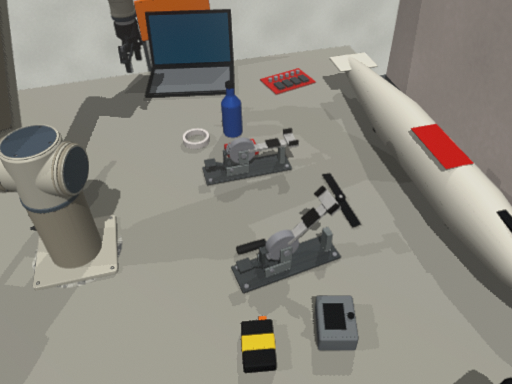

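The top view shows the raised rest at about (303,195), with its saddle up at (305,153), its tab end near (311,230) and the screwdriver beside it at (283,215). In the side view it is the nearer rest, with its arm up at (322,205); the folded rest is at (245,160).

```bash
python3 - <<'E'
from h import *
a=np.load('top1.npz');P=a['P'];f=a['f']
for nm,(x0,x1,y0,y1) in dict(raised=(0.25,.72,-.30,-.05),folded=(.25,.72,.12,.34)).items():
    R=(P[...,0]>x0)&(P[...,0]<x1)&(P[...,1]>y0)&(P[...,1]<y1)&(a['z']>0)
    m=R&(abs(P[...,2]-.010)<.006)&(f.max(-1)<75)
    n,l,st,_=cv2.connectedComponentsWithStats(m.astype(np.uint8),connectivity=8)
    for i in np.argsort(-st[1:,4])[:3]+1: print(nm,st[i])
    if nm=='raised':
      q=P[R&(P[...,2]>.02)]; print(len(q),q.min(0),q.max(0))
    i=1+np.argmax(st[1:,4]); q=P[l==i]
    print(cv2.minAreaRect((q[:,:2]*1000).astype(np.float32)),q.mean(0))
s=cv2.imread('pics/top1.png')[130:250,235:345]
z=(P[130:250,235:345,2]*1000).clip(0,255).astype(np.uint8)
z=cv2.applyColorMap(z,cv2.COLORMAP_JET)
cv2.imwrite('pics/c1.png',np.hstack([cv2.resize(s,None,fx=3.6,fy=3.6)*1,cv2.resize(z,None,fx=3.6,fy=3.6,interpolation=0)]))
E
```

```text
raised [283 159  40  81 984]
raised [310 175   4  18  42]
raised [278 185   2   3   4]
1359 [ 0.4130422  -0.23780875  0.02007324] [ 0.681779   -0.11346005  0.2201425 ]
((552.6982421875, -196.33538818359375), (291.6382751464844, 91.59310150146484), 8.793402671813965) [ 0.53888734 -0.18489621  0.00989484]
folded [172 164  28  82 946]
folded [173 164   6  37 133]
folded [167 189   1  11  11]
((540.6373901367188, 216.916015625), (95.40669250488281, 290.4624328613281), 89.86529541015625) [0.52186198 0.20031694 0.0100621 ]
```

View pics/c1.png

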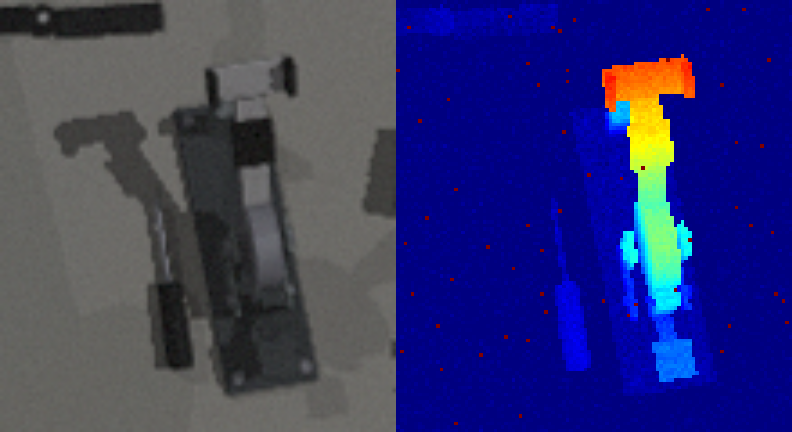

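The crop shows the tab as the light-blue square at about crop (675,358), the black pad at (253,142) and the screwdriver handle at (170,325), left of the plate. The 292 x 92 plate fit matches the given 290 x 90. Next I check the tab and pad against depth.

```bash
python3 - <<'E'
from h import *
a=np.load('top1.npz');P=a['P'];f=a['f']
c=np.array([.5527,-.1963]);y=np.radians(8.79);ex=np.array([np.cos(y),np.sin(y)]);ey=np.array([-ex[1],ex[0]])
o=c-.015*ex
print('origin',o,'tab',o-.106*ex,'tab pressed',o-.110*ex)
L=np.stack([(P[...,:2]-o)@ex,(P[...,:2]-o)@ey,P[...,2]],-1)
m=(L[...,0]>-.15)&(L[...,0]<-.075)&(abs(L[...,1])<.04)&(L[...,2]>.045)&(L[...,2]<.08)
q=L[m];print('tab local',len(q),q.min(0),q.max(0),q.mean(0))
b=np.load('side1.npz')
for n,d in(('top',a),('side',b)):
    Q=d['P'];l=np.stack([(Q[...,:2]-o)@ex,(Q[...,:2]-o)@ey,Q[...,2]],-1)
    m=(l[...,0]>.04)&(l[...,0]<.12)&(abs(l[...,1])<.03)&(l[...,2]>.12)&(l[...,2]<.2)&(d['f'].max(-1)<60)
    q=l[m];print(n,'pad',len(q),np.median(q,0),q.min(0),q.max(0))
    if n=='top':
        k=np.polyfit(q[:,0],q[:,2],1);print('angle',np.arctan(k[0]))
m=(L[...,0]>.11)&(L[...,0]<.2)&(abs(L[...,1])<.06)&(L[...,2]>.17)&(L[...,2]<.25)
q=L[m];print('saddle',q.min(0),q.max(0),q.mean(0))
# things near tab
m=(L[...,0]>-.3)&(L[...,0]<.2)&(abs(L[...,1])>.05)&(abs(L[...,1])<.15)&(L[...,2]>.015)&(L[...,2]<.3)
q=L[m];print('near',len(q),q.max(0),q.min(0))
E
```

```text
origin [ 0.53787617 -0.1985922 ] tab [ 0.43312114 -0.21479042] tab pressed [ 0.42916812 -0.21540167]
tab local 133 [-0.12504882 -0.01948317  0.04540069] [-0.07507728  0.01722388  0.06524615] [-0.1040843  -0.00035804  0.05817537]
top pad 149 [ 0.07772385 -0.00245945  0.15975057] [ 0.05854159 -0.02179658  0.14079104] [0.10609179 0.02871601 0.19931077]
angle 0.6417165290085388
side pad 196 [ 0.07963931 -0.0059742   0.15822156] [ 0.06299181 -0.02616765  0.14463258] [0.11992065 0.02671111 0.19675906]
saddle [ 0.11032816 -0.04201871  0.17057093] [0.1403386  0.03466902 0.2201425 ] [ 0.12433534 -0.00462226  0.19761404]
near 278 [0.06074607 0.09617896 0.04103213] [-0.17261599 -0.14995548  0.01512867]
```

The fit checks out: tab 36 wide at z 0.058, pad at z 0.159, arm angle about 0.65. I'll swing over high with the fingers shut.

Emit:
{"name": "drive_tool", "arguments": {
  "slide": [
    [0.01, -0.03, 0.04],
    [0.03, -0.08, 0.08],
    [0.05, -0.13, 0.1],
    [0.07, -0.18, 0.1],
    [0.09, -0.235, 0.1],
    [0.11, -0.29, 0.1],
    [0.13, -0.345, 0.1],
    [0.15, -0.4, 0.1],
    [0.16, -0.455, 0.1],
    [0.17, -0.51, 0.1]
  ],
  "twist": [
    [0, 0, -10],
    [0, 0, -20],
    [0, 0, -30],
    [0, 0, -40],
    [0, 0, -50],
    [0, 0, -60],
    [0, 0, -70],
    [0, 0, -80],
    [0, 0, -90],
    [0, 0, -100]
  ],
  "jaw": [0, 0, 0, 0, 0, 0, 0, 0, 0, 0]
}}

```text
t: 1.35
ee_pos: [0.408, 0.0661, 0.3052]
tcp_rot: [-0.0, 0.878, 0.479, 0.0]
ft_force: [0.8, -0.0, -1.2]
finger_gap: -0.0003
```

Emit:
{"name": "drive_tool", "arguments": {
  "slide": [
    [0.003, -0.05, 0],
    [0.006, -0.1, 0],
    [0.01, -0.15, 0],
    [0.015, -0.2, -0.01],
    [0.02, -0.25, -0.03],
    [0.021, -0.2815, -0.07],
    [0.021, -0.2815, -0.12],
    [0.021, -0.2815, -0.165],
    [0.021, -0.2815, -0.185],
    [0.021, -0.2815, -0.185]
  ],
  "twist": [
    [0, 0, -9],
    [0, 0, -18],
    [0, 0, -27],
    [0, 0, -36],
    [0, 0, -45],
    [0, 0, -48.4],
    [0, 0, -48.4],
    [0, 0, -48.4],
    [0, 0, -48.4],
    [0, 0, -48.4]
  ],
  "jaw": [0, 0, 0, 0, 0, 0, 0, 0, 0, 0]
}}

```text
t: 2.6
ee_pos: [0.4277, -0.2129, 0.1187]
tcp_rot: [-0.001, 0.997, 0.08, -0.002]
ft_force: [0.0, 0.1, -0.1]
finger_gap: 0.0
```

```bash
python3 - <<'E'
from h import *
o=status.observe();print(o['ee_pos'],o['tcp_rot'],o['ft_force'])
s=snap('side')['frame'][200:310,210:370,::-1]
cv2.imwrite('pics/s2.png',cv2.resize(s,None,fx=5,fy=5,interpolation=cv2.INTER_CUBIC))
E
```

```text
[ 0.42765835 -0.21293616  0.11873092] [-0.0011393   0.99677178  0.08025887 -0.0017991 ] [ 0.00801552  0.1433283  -0.12828881]
```

View pics/s2.png

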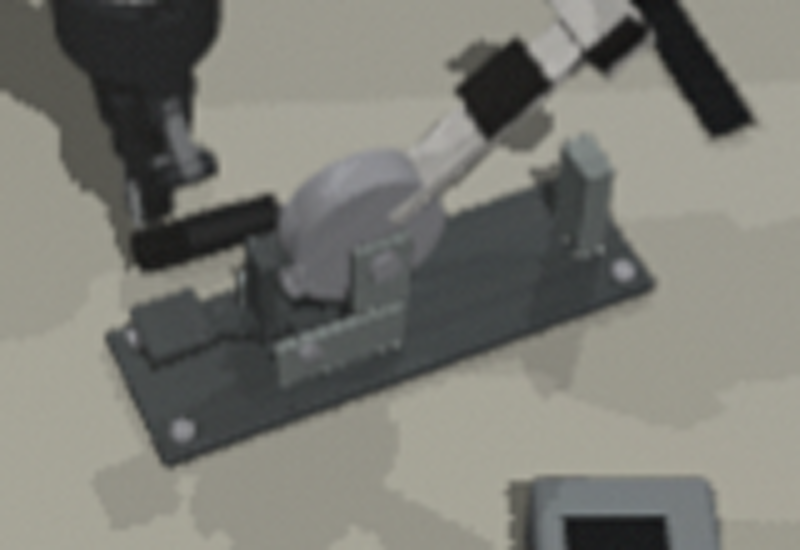

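The shut fingertips hang above the tab: tips at (150,215), tab at (175,325) below them. The pawl is upright at (262,285). I'll descend and press in small steps.

Emit:
{"name": "drive_tool", "arguments": {
  "slide": [
    [0.001, -0.002, -0.025],
    [0.001, -0.002, -0.045],
    [0.001, -0.002, -0.055],
    [0.001, -0.002, -0.058],
    [0.001, -0.002, -0.061],
    [0.001, -0.002, -0.064],
    [0.001, -0.002, -0.067],
    [0.001, -0.002, -0.07],
    [0.001, -0.002, -0.072],
    [0.001, -0.002, -0.072]
  ],
  "twist": [
    [0, 0, 0],
    [0, 0, 0],
    [0, 0, 0],
    [0, 0, 0],
    [0, 0, 0],
    [0, 0, 0],
    [0, 0, 0],
    [0, 0, 0],
    [0, 0, 0],
    [0, 0, 0]
  ],
  "jaw": [0, 0, 0, 0, 0, 0, 0, 0, 0, 0]
}}

```text
t: 3.9
ee_pos: [0.4299, -0.2156, 0.0481]
tcp_rot: [-0.0, 0.997, 0.08, -0.0]
ft_force: [-0.4, -0.1, 0.8]
finger_gap: 0.0002
```

Emit:
{"name": "drive_tool", "arguments": {
  "slide": [
    [0, 0, -0.001],
    [0, 0, -0.002],
    [0, 0, -0.003],
    [0, 0, -0.004],
    [0, 0, -0.005],
    [0, 0, -0.005],
    [0, 0, -0.006],
    [0, 0, -0.007],
    [0, 0, -0.008],
    [0, 0, -0.008]
  ],
  "twist": [
    [0, 0, 0],
    [0, 0, 0],
    [0, 0, 0],
    [0, 0, 0],
    [0, 0, 0],
    [0, 0, 0],
    [0, 0, 0],
    [0, 0, 0],
    [0, 0, 0],
    [0, 0, 0]
  ],
  "jaw": [0, 0, 0, 0, 0, 0, 0, 0, 0, 0]
}}

```text
t: 5.15
ee_pos: [0.43, -0.2156, 0.0402]
tcp_rot: [-0.0, 0.997, 0.08, -0.0]
ft_force: [0.4, -0.9, -0.5]
finger_gap: -0.0002
```

```bash
python3 - <<'E'
from h import *
o=status.observe();print(o['ee_pos'],o['ft_force'],o['ft_torque'])
s=snap('side')['frame'][200:310,210:370,::-1]
cv2.imwrite('pics/s3.png',cv2.resize(s,None,fx=5,fy=5,interpolation=cv2.INTER_CUBIC))
E
```

```text
[ 0.42999152 -0.21559449  0.04021708] [ 0.40648881 -0.90485009 -0.53635152] [0.02860292 0.01738338 0.00187837]
```

View pics/s3.png

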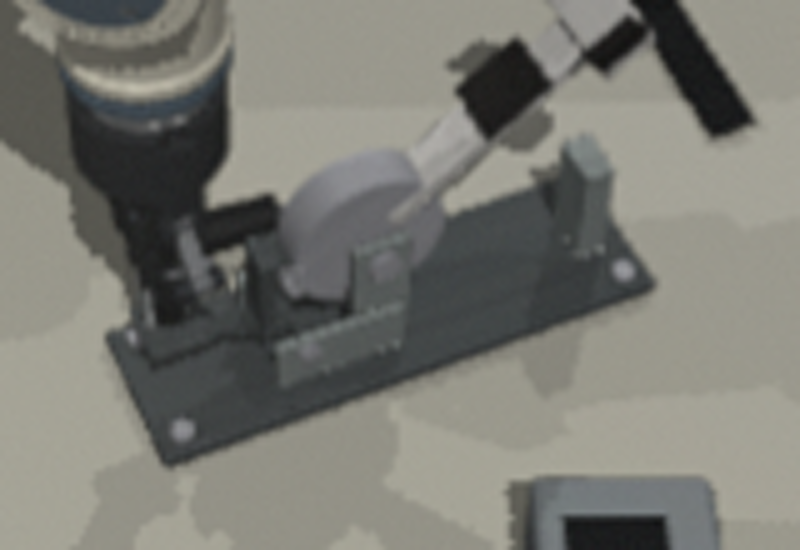

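The picture is unclear: the fingertips are at (175,320), apparently at the tab, yet the pawl at (262,285) looks unmoved and no force shows. I'll measure the tab by depth.

```bash
cat >> h.py <<'E'
yw=np.radians(8.79);ex=np.array([np.cos(yw),np.sin(yw)]);ey=np.array([-ex[1],ex[0]]);og=np.array([.5379,-.1986])
def loc(P): return np.stack([(P[...,:2]-og)@ex,(P[...,:2]-og)@ey,P[...,2]],-1)
def proj(s,X):
    return cv2.projectPoints(np.array(X,float).reshape(-1,1,3),cv2.Rodrigues(s['R'])[0],s['t'],s['camera_matrix'],np.array([s['k1'],0,0,0,0.]))[0].reshape(-1,2)
E
python3 - <<'E'
from h import *
b=np.load('side1.npz')
s=snap('side');L1=loc(b['P']);L2=loc(pts(s))
W=lambda x,y,z:[*(og+x*ex+y*ey),z]
print('tip px crop',(proj(s,[status.observe()['ee_pos'],W(-.106,0,.06),W(-.110,0,.04),W(-.057,0,.091)])-[210,200])*5)
for n,l in(('before',L1),('now',L2)):
    for nm,x0,x1,z0 in(('tab',-.135,-.085,.025),('pawl',-.09,-.045,.07)):
        m=(l[...,0]>x0)&(l[...,0]<x1)&(abs(l[...,1])<.019)&(l[...,2]>z0)&(l[...,2]<.095)
        q=l[m];print(n,nm,len(q),np.percentile(q,[5,25,50,75,95],axis=0).round(4).tolist())
d=(L2-L1)[...,2]
# depth rows along line in image over tab before/now
for r in range(258,276,3): print(r,[(tuple((L1[r,c]*1000).astype(int)),tuple((L2[r,c]*1000).astype(int))) for c in range(238,254,4)])
E
```

```text
tip px crop [[160.82657524 345.76678495]
 [164.75673204 319.83823039]
 [159.17720194 346.19502997]
 [251.39237016 250.42255349]]
before tab 163 [[-0.1201, -0.0174, 0.058], [-0.1131, -0.0121, 0.0604], [-0.1042, -0.0012, 0.0613], [-0.0956, 0.0071, 0.0626], [-0.0876, 0.0141, 0.0651]]
before pawl 67 [[-0.0581, -0.0131, 0.0731], [-0.0572, -0.0116, 0.0835], [-0.0548, -0.0056, 0.09], [-0.0508, 0.0019, 0.0923], [-0.0459, 0.0083, 0.0938]]
now tab 151 [[-0.12, -0.0181, 0.0574], [-0.1164, -0.0141, 0.0605], [-0.1097, -0.009, 0.0623], [-0.0979, -0.004, 0.0751], [-0.0884, 0.0062, 0.0891]]
now pawl 67 [[-0.0582, -0.0133, 0.0733], [-0.0574, -0.0112, 0.0821], [-0.0543, -0.0064, 0.0899], [-0.0509, 0.0017, 0.0923], [-0.0462, 0.0082, 0.0942]]
258 [((np.int64(-96), np.int64(66), np.int64(3)), (np.int64(-118), np.int64(-1), np.int64(93))), ((np.int64(-85), np.int64(63), np.int64(0)), (np.int64(-118), np.int64(-31), np.int64(127))), ((np.int64(-91), np.int64(14), np.int64(60)), (np.int64(-117), np.int64(-59), np.int64(159))), ((np.int64(-66), np.int64(53), np.int64(2)), (np.int64(-108), np.int64(-59), np.i
[... 1193 characters left out ...]
4(11)), (np.int64(-112), np.int64(25), np.int64(7))), ((np.int64(-115), np.int64(-17), np.int64(60)), (np.int64(-115), np.int64(-18), np.int64(62))), ((np.int64(-94), np.int64(13), np.int64(11)), (np.int64(-94), np.int64(13), np.int64(12))), ((np.int64(-84), np.int64(8), np.int64(12)), (np.int64(-84), np.int64(7), np.int64(13)))]
273 [((np.int64(-116), np.int64(15), np.int64(8)), (np.int64(-116), np.int64(13), np.int64(10))), ((np.int64(-106), np.int64(10), np.int64(9)), (np.int64(-106), np.int64(11), np.int64(7))), ((np.int64(-97), np.int64(5), np.int64(9)), (np.int64(-98), np.int64(2), np.int64(13))), ((np.int64(-88), np.int64(0), np.int64(12)), (np.int64(-87), np.int64(0), np.int64(10)))]
```

The tab is still at z 0.060, and the depth data puts the visible finger end on top of it. So the real tips seem to sit about 20 mm above the reported TCP, only just at contact. I'll go on down slowly and watch the force.

Emit:
{"name": "drive_tool", "arguments": {
  "slide": [
    [0, 0, -0.0005],
    [0, 0, -0.001],
    [0, 0, -0.0015],
    [0, 0, -0.002],
    [0, 0, -0.0025],
    [0, 0, -0.003],
    [0, 0, -0.0035],
    [0, 0, -0.004],
    [0, 0, -0.0045],
    [0, 0, -0.005]
  ],
  "twist": [
    [0, 0, 0],
    [0, 0, 0],
    [0, 0, 0],
    [0, 0, 0],
    [0, 0, 0],
    [0, 0, 0],
    [0, 0, 0],
    [0, 0, 0],
    [0, 0, 0],
    [0, 0, 0]
  ],
  "jaw": [0, 0, 0, 0, 0, 0, 0, 0, 0, 0]
}}

```text
t: 6.5
ee_pos: [0.4301, -0.2156, 0.0353]
tcp_rot: [0.0, 0.997, 0.08, 0.0]
ft_force: [0.3, -0.1, 0.8]
finger_gap: -0.0
```

```bash
python3 - <<'E'
from h import *
o=status.observe();print(o['ee_pos'],o['ft_force'],o['ft_torque'])
T=snap('top');S=snap('side')
for n,s in(('top',T),('side',S)):
    l=loc(pts(s))
    for z in range(40,130,10):
        m=(abs(l[...,0]+.11)<.06)&(abs(l[...,1])<.06)&(abs(l[...,2]*1000-z)<5)&(s['z_map']>0)
        q=l[m]
        if len(q)>3: print(n,z,len(q),np.percentile(q[:,:2]*1000,[3,50,97],axis=0).round().tolist())
a=cv2.resize(T['frame'][190:260,270:350,::-1],None,fx=5,fy=5,interpolation=2)
b=cv2.resize(S['frame'][210:290,220:300,::-1],None,fx=5,fy=5,interpolation=2)
cv2.imwrite('pics/c4.png',np.hstack([a,b[:350]]))
E
```

```text
[ 0.43007623 -0.21564532  0.03530762] [ 0.31057198 -0.05243918  0.83433184] [-0.05005974  0.00059896 -0.00364686]
side 40 32 [[-67.0, -29.0], [-57.0, -9.0], [-50.0, 23.0]]
side 50 62 [[-82.0, -28.0], [-69.0, -5.0], [-52.0, 9.0]]
side 60 107 [[-120.0, -20.0], [-102.0, -11.0], [-55.0, 12.0]]
side 70 32 [[-119.0, -19.0], [-97.0, -8.0], [-52.0, 7.0]]
side 80 33 [[-119.0, -15.0], [-105.0, -10.0], [-52.0, 1.0]]
side 90 36 [[-118.0, -14.0], [-57.0, -4.0], [-51.0, 8.0]]
side 100 7 [[-118.0, -13.0], [-113.0, -2.0], [-53.0, 7.0]]
side 110 19 [[-121.0, -31.0], [-119.0, -10.0], [-103.0, 30.0]]
side 120 25 [[-119.0, -38.0], [-117.0, -15.0], [-103.0, 3.0]]
```

View pics/c4.png

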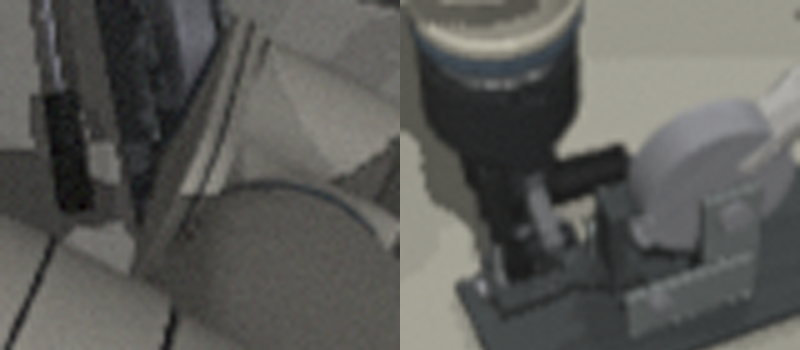

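The side crop shows the finger block ending at (515,278), above the tab's front edge at (500,310). The tab is still level and no force shows. I'll read the depth down the finger columns to find the real tip height.

```bash
python3 - <<'E'
from h import *
s=snap('side');l=loc(pts(s))*1000
for r in range(250,276,1): print(r,[tuple(int(v) for v in l[r,c].round())+(int(s['frame'][r,c].mean()),) for c in (238,240,242,244,246,248)])
W=lambda x,y,z:[*(og+x*ex+y*ey),z]
print(proj(s,[W(-.110,-.011,.035),W(-.11,-.011,.06),W(-.11,0,.06),W(-.11,.018,.06),W(-.11,-.018,.06)]))
E
```

```text
250 [(-122, -18, 144, 35), (-118, -21, 145, 32), (-117, -31, 156, 30), (-115, -39, 164, 35), (-111, -43, 166, 100), (-106, -43, 164, 107)]
251 [(-123, -18, 141, 35), (-116, -12, 131, 31), (-115, -24, 143, 32), (-106, -15, 130, 32), (-111, -42, 161, 91), (-107, -45, 163, 110)]
252 [(-123, -20, 140, 37), (-117, -17, 133, 32), (-111, -13, 125, 29), (-106, -14, 124, 29), (-112, -44, 161, 78), (-108, -48, 163, 109)]
253 [(-122, -16, 130, 36), (-117, -15, 127, 36), (-109, -8, 115, 30), (-104, -8, 113, 32), (-112, -45, 158, 66), (-109, -51, 163, 108)]
254 [(-122, -13, 123, 36), (-117, -16, 124, 34), (-111, -12, 117, 33), (-106, -13, 115, 39), (-111, -42, 150, 61), (-110, -52, 161, 109)]
255 [(-120, -7, 112, 36), (-117, -14, 119, 36), (-111, -13, 114, 40), (-117, -43, 150, 69), (-113, -48, 155, 67), (-111, -54, 161, 107)]
256 [(-120, -8, 110, 41), (-117, -14, 115, 36), (-113, -18, 117, 41), (-118, -46, 151, 82), (-114, -50, 154, 59), (-111, -53, 156, 93)]
257 [(-121, -9, 107, 40), (-118, -16, 113, 34), (-116, -24, 121, 38), (-120, -50, 153, 61), (-116, -54, 156, 43), (-111, -55, 155, 77)]
25
[... 1710 characters left out ...]
 58), (-117, -20, 60, 59), (-100, 12, 13, 51), (-96, 9, 14, 51), (-90, 9, 10, 61)]
272 [(-117, 13, 15, 73), (-111, 14, 11, 50), (-105, 15, 7, 49), (-101, 10, 11, 51), (-96, 9, 9, 64), (-92, 3, 14, 71)]
273 [(-116, 16, 8, 71), (-112, 11, 11, 50), (-107, 11, 8, 63), (-103, 4, 15, 65), (-97, 5, 11, 73), (-92, 4, 10, 72)]
274 [(-118, 11, 10, 73), (-113, 8, 12, 63), (-108, 8, 9, 72), (-104, 2, 14, 72), (-99, 2, 11, 72), (-93, 1, 9, 74)]
275 [(-119, 7, 12, 72), (-115, 5, 12, 71), (-109, 4, 10, 72), (-104, 2, 9, 72), (-100, -2, 12, 72), (-95, -4, 12, 71)]
[[243.5056393  273.56083236]
 [243.11244412 267.64659138]
 [241.50333799 264.48562628]
 [238.91382232 259.39720728]
 [244.14714296 269.67879624]]
```

The finger's front face ends at z of about 0.068–0.072, about 8 mm above the tab. So the true tips are about 33 mm above the reported TCP, and there has been no contact yet, which fits the zero force. I'll keep descending under force watch.

Emit:
{"name": "drive_tool", "arguments": {
  "slide": [
    [0, 0, -0.001],
    [0, 0, -0.002],
    [0, 0, -0.0035],
    [0, 0, -0.005],
    [0, 0, -0.0065],
    [0, 0, -0.008],
    [0, 0, -0.0095],
    [0, 0, -0.011],
    [0, 0, -0.0125],
    [0, 0, -0.014]
  ],
  "twist": [
    [0, 0, 0],
    [0, 0, 0],
    [0, 0, 0],
    [0, 0, 0],
    [0, 0, 0],
    [0, 0, 0],
    [0, 0, 0],
    [0, 0, 0],
    [0, 0, 0],
    [0, 0, 0]
  ],
  "jaw": [0, 0, 0, 0, 0, 0, 0, 0, 0, 0]
}}

```text
t: 7.9
ee_pos: [0.4286, -0.2153, 0.0211]
tcp_rot: [-0.001, 0.997, 0.08, -0.001]
ft_force: [-4.5, -0.9, 5.2]
finger_gap: -0.0002
```

```bash
cat > col.py <<'E'
from h import *
o=status.observe();print(o['ee_pos'],o['ft_force'],o['ft_torque'])
s=snap('side');l=loc(pts(s))*1000
for r in range(260,280,1): print(r,[tuple(int(v) for v in l[r,c].round()) for c in (240,242,244,246,248)])
m=(l[...,0]>-90)&(l[...,0]<-45)&(abs(l[...,1])<19)&(l[...,2]>70)&(l[...,2]<95)
print('pawl top',np.median(l[m],0))
E
python3 col.py
```

```text
[ 0.42864846 -0.21529803  0.02110151] [-4.49156576 -0.87417955  5.16281214] [-0.23453274  0.94867981  0.00698613]
260 [(-118, -16, 101), (-115, -21, 106), (-118, -46, 136), (-116, -52, 142), (-112, -55, 144)]
261 [(-118, -14, 95), (-120, -36, 122), (-121, -52, 141), (-117, -56, 144), (-113, -58, 144)]
262 [(-120, -19, 98), (-120, -36, 118), (-120, -50, 135), (-118, -57, 142), (-113, -59, 141)]
263 [(-122, -24, 100), (-120, -36, 114), (-121, -52, 133), (-119, -59, 140), (-114, -61, 140)]
264 [(-116, -6, 72), (-121, -36, 110), (-121, -50, 127), (-119, -61, 139), (-115, -61, 137)]
265 [(-116, -6, 69), (-121, -35, 105), (-120, -48, 120), (-119, -59, 133), (-93, -2, 51)]
266 [(-116, -6, 64), (-113, -13, 71), (-107, -11, 66), (-103, -15, 68), (-93, -2, 47)]
267 [(-116, -5, 58), (-114, -14, 69), (-108, -12, 63), (-103, -14, 63), (-96, -8, 51)]
268 [(-117, -7, 57), (-114, -13, 64), (-108, -13, 59), (-100, -5, 46), (-97, -12, 53)]
269 [(-117, -6, 53), (-114, -13, 58), (-107, -8, 49), (-102, -9, 47), (-97, -12, 48)]
270 [(-117, -4, 46), (-340, -682, 993), (-108, -10, 47), (-103, -12, 48), (-99, -16, 50)]
271 [(-117, -5, 43), (-113, -8, 44), (-109, -12, 47), (-104, -15, 48), (-100, -18, 49)]
272 [(-119, -10, 46), (-114, -11, 44), (-109, -14, 45), (-105, -16, 45), (-101, -20, 47)]
273 [(-119, -11, 42), (-115, -14, 45), (-111, -18, 47), (-106, -20, 46), (-92, 3, 10)]
274 [(-121, -15, 44), (-117, -20, 48), (-111, -17, 42), (-99, 1, 12), (-94, -2, 13)]
275 [(-122, -17, 43), (-117, -20, 43), (-105, 0, 13), (-100, -1, 11), (-96, -6, 14)]
276 [(-123, -19, 42), (-111, 0, 11), (-106, -1, 9), (-101, -3, 9), (-97, -8, 14)]
277 [(-117, -2, 13), (-112, -3, 11), (-108, -6, 13), (-103, -10, 15), (-98, -11, 13)]
278 [(-118, -3, 11), (-114, -7, 12), (-108, -7, 10), (-104, -11, 13), (-99, -12, 10)]
279 [(-119, -6, 10), (-115, -12, 15), (-111, -15, 16), (-105, -14, 13), (-100, -16, 12)]
pawl top [-60.45153217  -4.55731894  87.29844901]
```

Contact is made: 5 N, tab down to about z 0.046 and the pawl leaning back. I'll press on to the stop.

Emit:
{"name": "drive_tool", "arguments": {
  "slide": [
    [0, 0, -0.001],
    [0, 0, -0.002],
    [0, 0, -0.003],
    [0, 0, -0.004],
    [0, 0, -0.005],
    [0, 0, -0.0055],
    [0, 0, -0.006],
    [0, 0, -0.0065],
    [0, 0, -0.007],
    [0, 0, -0.007]
  ],
  "twist": [
    [0, 0, 0],
    [0, 0, 0],
    [0, 0, 0],
    [0, 0, 0],
    [0, 0, 0],
    [0, 0, 0],
    [0, 0, 0],
    [0, 0, 0],
    [0, 0, 0],
    [0, 0, 0]
  ],
  "jaw": [0, 0, 0, 0, 0, 0, 0, 0, 0, 0]
}}

```text
t: 9.2
ee_pos: [0.4286, -0.2153, 0.0149]
tcp_rot: [-0.0, 0.997, 0.08, -0.001]
ft_force: [-8.7, -0.3, 17.0]
finger_gap: -0.0001
```

```bash
python3 col.py | grep -v '^26'
```

```text
[ 0.42864369 -0.21532128  0.01492753] [-8.70398378 -0.33939345 17.0025831 ] [-0.04138867  1.45961112  0.03835817]
270 [(-117, -7, 49), (-114, -14, 56), (-107, -7, 43), (-101, -8, 41), (-98, -13, 45)]
271 [(-117, -4, 41), (-111, -5, 39), (-107, -7, 39), (-103, -11, 42), (-98, -12, 40)]
272 [(-116, -2, 34), (-112, -6, 37), (-109, -12, 42), (-105, -15, 44), (-99, -16, 42)]
273 [(-119, -9, 40), (-114, -12, 41), (-109, -14, 40), (-105, -16, 40), (-99, -16, 38)]
274 [(-119, -10, 37), (-114, -11, 35), (-110, -15, 38), (-105, -17, 38), (-94, 1, 9)]
275 [(-120, -13, 37), (-116, -16, 39), (-112, -19, 40), (-100, -2, 12), (-96, -4, 12)]
276 [(-121, -15, 36), (-117, -19, 38), (-106, -2, 10), (-102, -6, 14), (-97, -7, 12)]
277 [(-123, -18, 36), (-116, -14, 27), (-108, -7, 14), (-103, -9, 14), (-98, -11, 13)]
278 [(-122, -16, 29), (-114, -8, 14), (-109, -8, 12), (-105, -14, 16), (-99, -13, 12)]
279 [(-119, -6, 10), (-115, -9, 12), (-110, -11, 11), (-105, -13, 11), (-101, -18, 15)]
pawl top [-64.95867774  -4.72674245  85.88397479]
```

The tab centre is now at z 0.039 (0.040 expected when fully free). The force jumped to 17 N, so it is on its stop, and the arm has not moved. I'll lift off and hover over the pad.

Emit:
{"name": "drive_tool", "arguments": {
  "slide": [
    [0, 0, 0.02],
    [0, 0, 0.06],
    [0, 0, 0.11],
    [0, 0, 0.16],
    [0, 0, 0.21],
    [0.02, 0.003, 0.245],
    [0.065, 0.01, 0.245],
    [0.11, 0.017, 0.245],
    [0.155, 0.024, 0.245],
    [0.185, 0.0285, 0.245]
  ],
  "twist": [
    [0, 0, 0],
    [0, 0, 0],
    [0, 0, 0],
    [0, 0, 0],
    [0, 0, 0],
    [0, 0, 0],
    [0, 0, 0],
    [0, 0, 0],
    [0, 0, 0],
    [0, 0, 0]
  ],
  "jaw": [0, 0, 0, 0, 0, 0, 0, 0, 0, 0]
}}

```text
t: 10.5
ee_pos: [0.6171, -0.1865, 0.2589]
tcp_rot: [-0.0, 0.997, 0.081, 0.0]
ft_force: [-0.2, -0.8, -0.1]
finger_gap: -0.0
```

```bash
python3 - <<'E'
from h import *
o=status.observe();print(o['ee_pos'],o['tcp_rot'],o['ft_force'],loc(np.array(o['ee_pos'])))
S=snap('side');l=loc(pts(S));e=loc(np.array(o['ee_pos']))
cv2.imwrite('pics/s5.png',cv2.resize(S['frame'][120:300,210:390,::-1],None,fx=3.3,fy=3.3,interpolation=2))
d=(l-e)*1000
for z in range(0,170,10):
    m=(abs(d[...,0])<70)&(abs(d[...,1])<75)&(abs(d[...,2]-z)<5)
    q=d[m]
    if len(q)>3: print(z,len(q),np.percentile(q[:,:2],[4,50,96],axis=0).round().tolist())
m=(l[...,0]>-.135)&(l[...,0]<-.085)&(abs(l[...,1])<.019)&(l[...,2]>.025)&(l[...,2]<.07)
q=l[m];k=np.linalg.lstsq(np.c_[q[:,0]+.11,np.ones(len(q))],q[:,2],rcond=None)[0];print('tab z at -110, slope',k[1],k[0],len(q))
E
```

```text
[ 0.61711065 -0.1864712   0.2589423 ] [-4.78459873e-05  9.96743769e-01  8.06331613e-02  3.88175690e-04] [-0.24674725 -0.81056435 -0.06897466] [ 8.01337711e-02 -1.18096928e-04  2.58942298e-01]
30 15 [[-10.0, -12.0], [-8.0, -5.0], [5.0, 4.0]]
40 35 [[-11.0, -15.0], [-6.0, -12.0], [7.0, 7.0]]
50 37 [[-11.0, -16.0], [-5.0, -10.0], [7.0, 2.0]]
60 24 [[-11.0, -16.0], [-8.0, -6.0], [-3.0, 6.0]]
70 28 [[-13.0, -31.0], [-10.0, -7.0], [5.0, 21.0]]
80 72 [[-12.0, -35.0], [-10.0, -11.0], [8.0, 28.0]]
90 70 [[-15.0, -45.0], [-11.0, -15.0], [7.0, 38.0]]
100 83 [[-17.0, -51.0], [-11.0, -10.0], [7.0, 47.0]]
110 115 [[-17.0, -61.0], [-10.0, -18.0], [9.0, 51.0]]
120 141 [[-19.0, -62.0], [-7.0, -45.0], [10.0, 49.0]]
130 113 [[-19.0, -48.0], [-10.0, -23.0], [5.0, 10.0]]
140 61 [[-11.0, -42.0], [-7.0, -37.0], [8.0, -14.0]]
150 40 [[-12.0, -40.0], [-3.0, -37.0], [8.0, -28.0]]
160 119 [[-37.0, -39.0], [-17.0, -32.0], [19.0, 2.0]]
tab z at -110, slope 0.04046754533529631 0.22699772420415992 173
```

View pics/s5.png

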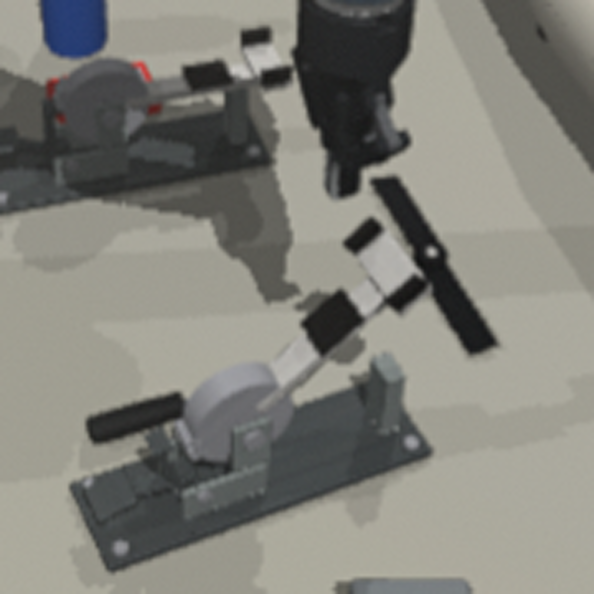

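The tab is down and the pawl leans clear of the wheel at (160,445); the fingers at (345,185) hang above the arm, near pad (333,322) in line. The tip offset is again 28 mm, and the wide gripper body starts about 127 mm above the tips, so it clears the saddle. I'll push the arm down along its arc.

Emit:
{"name": "drive_tool", "arguments": {
  "slide": [
    [-0.002, 0, -0.05],
    [-0.002, 0, -0.09],
    [-0.002, 0, -0.105],
    [-0.002, 0, -0.109],
    [-0.002, 0, -0.113],
    [-0.002, 0, -0.117],
    [-0.001, 0, -0.121],
    [0.001, 0, -0.125],
    [0.003, 0.0005, -0.13],
    [0.006, 0.001, -0.135]
  ],
  "twist": [
    [0, 0, 0],
    [0, 0, 0],
    [0, 0, 0],
    [0, 0, 0],
    [0, 0, 0],
    [0, 0, 0],
    [0, 0, 0],
    [0, 0, 0],
    [0, 0, 0],
    [0, 0, 0]
  ],
  "jaw": [0, 0, 0, 0, 0, 0, 0, 0, 0, 0]
}}

```text
t: 11.8
ee_pos: [0.6232, -0.1864, 0.1263]
tcp_rot: [0.001, 0.997, 0.08, 0.002]
ft_force: [1.1, 0.5, 9.0]
finger_gap: 0.0002
```

```bash
python3 - <<'E'
from h import *
o=status.observe();print(loc(np.array(o['ee_pos'])),o['ft_force'])
S=snap('side')
cv2.imwrite('pics/s6.png',cv2.resize(S['frame'][180:300,220:370,::-1],None,fx=4,fy=4,interpolation=2))
E
```

```text
[ 0.0861927  -0.00101442  0.12633554] [1.10722656 0.54148755 9.03302033]
```

View pics/s6.png

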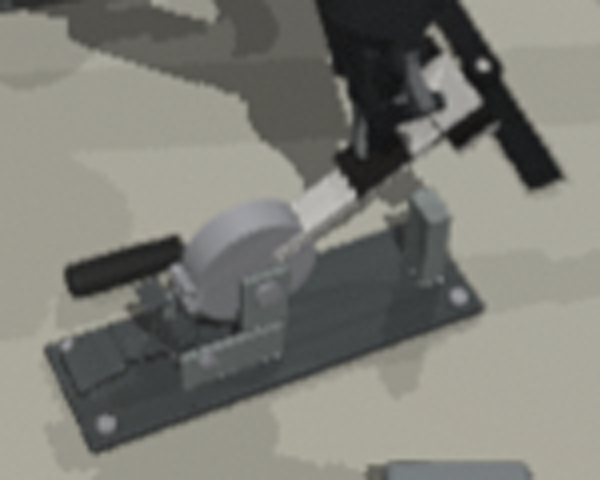

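Fingers rest on the pad at (375,165), the arm is lower, the pawl still stands clear and the force is 9 N. I'll continue along the arc.

Emit:
{"name": "drive_tool", "arguments": {
  "slide": [
    [0.002, 0.0003, -0.004],
    [0.004, 0.0006, -0.008],
    [0.006, 0.0009, -0.012],
    [0.008, 0.0012, -0.016],
    [0.01, 0.0015, -0.02],
    [0.011, 0.0017, -0.024],
    [0.0125, 0.0019, -0.028],
    [0.014, 0.0021, -0.032],
    [0.015, 0.0023, -0.036],
    [0.016, 0.0025, -0.039]
  ],
  "twist": [
    [0, 0, 0],
    [0, 0, 0],
    [0, 0, 0],
    [0, 0, 0],
    [0, 0, 0],
    [0, 0, 0],
    [0, 0, 0],
    [0, 0, 0],
    [0, 0, 0],
    [0, 0, 0]
  ],
  "jaw": [0, 0, 0, 0, 0, 0, 0, 0, 0, 0]
}}

```text
t: 13.1
ee_pos: [0.6403, -0.1842, 0.0875]
tcp_rot: [0.001, 0.997, 0.08, 0.003]
ft_force: [3.2, 0.3, 8.2]
finger_gap: -0.0001
```

Emit:
{"name": "drive_tool", "arguments": {
  "slide": [
    [0, 0, -0.003],
    [0.001, 0, -0.006],
    [0.001, 0, -0.009],
    [0.002, 0, -0.012],
    [0.002, 0, -0.014],
    [0.002, 0, -0.015],
    [0.002, 0, -0.016],
    [0.002, 0, -0.017],
    [0.002, 0, -0.018],
    [0.002, 0, -0.018]
  ],
  "twist": [
    [0, 0, 0],
    [0, 0, 0],
    [0, 0, 0],
    [0, 0, 0],
    [0, 0, 0],
    [0, 0, 0],
    [0, 0, 0],
    [0, 0, 0],
    [0, 0, 0],
    [0, 0, 0]
  ],
  "jaw": [0, 0, 0, 0, 0, 0, 0, 0, 0, 0]
}}

```text
t: 14.35
ee_pos: [0.643, -0.1839, 0.0709]
tcp_rot: [0.001, 0.997, 0.08, 0.004]
ft_force: [2.7, 3.3, 16.4]
finger_gap: 0.0
```

Emit:
{"name": "drive_tool", "arguments": {
  "slide": [
    [0, 0, -0.0005],
    [0, 0, -0.001],
    [0, 0, -0.001],
    [0, 0, -0.0015],
    [0, 0, -0.0015],
    [0, 0, -0.002],
    [0, 0, -0.002],
    [0, 0, -0.002],
    [0, 0, -0.002],
    [0, 0, -0.002]
  ],
  "twist": [
    [0, 0, 0],
    [0, 0, 0],
    [0, 0, 0],
    [0, 0, 0],
    [0, 0, 0],
    [0, 0, 0],
    [0, 0, 0],
    [0, 0, 0],
    [0, 0, 0],
    [0, 0, 0]
  ],
  "jaw": [0, 0, 0, 0, 0, 0, 0, 0, 0, 0]
}}

```text
t: 15.6
ee_pos: [0.6431, -0.184, 0.0707]
tcp_rot: [0.001, 0.997, 0.08, 0.004]
ft_force: [-3.0, 4.9, 28.4]
finger_gap: -0.0004
```

The height stays at 0.0707 while the force rises to 28 N, so the arm is on its stop. I'll lift straight up and away.

Emit:
{"name": "drive_tool", "arguments": {
  "slide": [
    [0, 0, 0.01],
    [0, 0, 0.04],
    [0, 0, 0.09],
    [0, 0, 0.14],
    [0, 0, 0.19],
    [-0.03, 0.03, 0.22],
    [-0.07, 0.07, 0.23],
    [-0.11, 0.11, 0.23],
    [-0.15, 0.15, 0.23],
    [-0.18, 0.18, 0.23]
  ],
  "twist": [
    [0, 0, 0],
    [0, 0, 0],
    [0, 0, 0],
    [0, 0, 0],
    [0, 0, 0],
    [0, 0, 0],
    [0, 0, 0],
    [0, 0, 0],
    [0, 0, 0],
    [0, 0, 0]
  ],
  "jaw": [0, 0, 0, 0, 0, 0, 0, 0, 0, 0]
}}

```text
t: 16.85
ee_pos: [0.4572, -0.0024, 0.2953]
tcp_rot: [-0.0, 0.997, 0.08, -0.0]
ft_force: [0.2, 0.1, 1.0]
finger_gap: 0.0
```

```bash
python3 - <<'E'
from h import *
o=status.observe();print(o['ee_pos'],o['ft_force'])
S=snap('side');l=loc(pts(S))
def fit(x0,x1,z0,z1,w,xc,dark=None):
    m=(l[...,0]>x0)&(l[...,0]<x1)&(abs(l[...,1])<w)&(l[...,2]>z0)&(l[...,2]<z1)
    if dark: m&=S['frame'].max(-1)<dark
    q=l[m];k=np.polyfit(q[:,0]-xc,q[:,2],1);return k,len(q)
print('bar+pad',fit(.06,.14,.08,.13,.012,.105),'pad',fit(.085,.125,.08,.13,.014,.105,60))
print('tab',fit(-.124,-.094,.03,.06,.014,-.110))
cv2.imwrite('pics/s7.png',cv2.resize(S['frame'][120:310,190:370,::-1],None,fx=3.1,fy=3.1,interpolation=2))
E
```

```text
[ 0.45717643 -0.00242148  0.29527987] [0.1875113  0.09125527 1.04848886]
bar+pad (array([0.07349563, 0.09525447]), 184) pad (array([0.01363515, 0.09705226]), 108)
tab (array([0.30959404, 0.04042865]), 113)
```

View pics/s7.png

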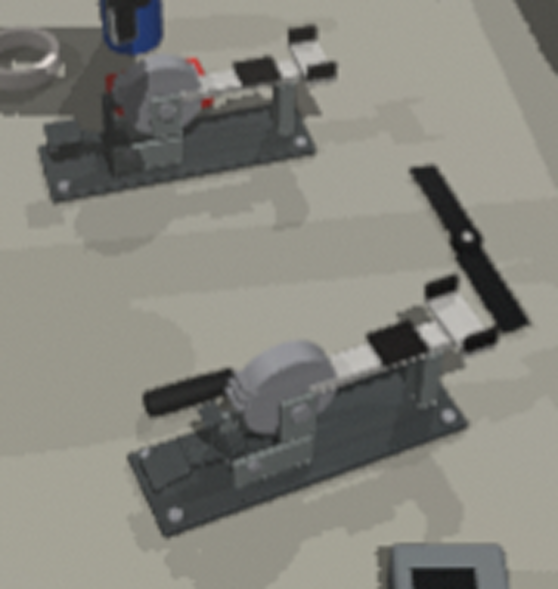

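The arm lies level on its post: pad (398,343) at z 0.097 with slope 0.01. The tab (167,468) is fully pressed, with slope 0.31 and z 0.040. The folded rest and the bystanders in view are undisturbed, and the hand is clear.

```bash
python3 -c "
from plant import order; print(order.job_done())"
```

```text
the job is handed in; nothing more can be done
None
```

The raised rest is folded and the job is handed in at about 17 s of the 40 s allowed; no verdict is reported.

**What I did:** With the fingers shut, I pressed the pawl tab until it hit its stop (17 N), then lifted off. I then pushed the pad down along its arc with 8–9 N until it met the stop post (28 N at the end) and took the hand away.

**Last checks:**

| Check | Measured | Expected |
|---|---|---|
| Pad height | 0.097 m | 0.097 m |
| Pad slope | about 0.01 | 0 |
| Tab centre height | 0.040 m | 0.040 m |
| Tab slope | 0.31 (about 0.30 rad) | 0.30 rad |

The force on the tool was about zero after the retreat. In the last side picture the folded rest, propeller and screwdriver look unmoved. I did not measure them or check the other items again.

**What disagreed:**
- **Tool height:** The real fingertips sat about 28 mm above the reported TCP. The first press therefore stopped short of the tab without touching it. I corrected this from camera depth and force.
- **Earlier fits:** One noisy tab fit, taken just after pressing, gave a slope of 0.23. The last bar-and-pad fit gave 0.07 because it mixed two surfaces. The pad-only and tab-only fits in the table replace both.

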